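# Free the packing block from a battery crate

### The arm

A 7-joint arm with a two-finger parallel gripper is mounted at the origin on the work surface. World frame = base frame: x ahead of the robot, y to its left, z up, the work surface at z = 0. Lengths are in m, angles in rad, forces in N, time in s.
With the tool pointing down it reaches from about 0.4 to 0.875 m from the base axis. Payload 19.3 kg.
Tool frame: the origin (TCP) lies at the very end of the fingers, on their centre line; the grasp point (between the pads) lies 19 mm behind it; z points along the fingers, y is the direction in which the jaws open and shut (so a half turn about z gives the same grasp; the last joint's range is limited). The gripper opens to 85 mm and grips with 20 to 120 N. Pads are 22 mm wide; open, the fingers measure 114 mm over their backs; the gripper's body (76 mm by 85 mm) begins 54 mm behind the grasp point. The pads swing forward as they close: fully open they stand 13 mm farther back than shut.
Start: joints at [1.14, 0.521, -0.036, 1.599, 0.021, 1.021, -0.113], TCP at [0.221, -0.585, 0.231] pointing down, gripper open.
Joint ranges: [-2.91, 2.91], [-0.3, 2.13], [-1.5, 1.42], [0.17, 2.43], [-1.26, 4.41], [0.16, 1.93], [-2.52, 2.52]. Speed limits (rad/s): [1.89, 1.89, 2.39, 2.39, 3.01, 3.01, 3.01].

### API

Orientations are given as [roll, pitch, yaw] about the fixed x, y, z axes, in that order (R = Rz(yaw) Ry(pitch) Rx(roll)).
In Python, from workcell import telemetry, imaging, ticket gives the robot as it stands.
- The arm moves only by the tool carry_out, never from a script. Its argument "series" is a list of rows, each a list of 7 numbers: the shift along the tool's x, y, z in m, then the turn, a rotation vector about the tool's x, y, z in rad, then the closure in counts, from 0 (fully open) to 255 (shut). In form: [[tx, ty, tz, ax, ay, az, jaw], ...]. A call has 1 to 10 rows; each row is the pose to reach, as a shift and turn from the pose commanded when the call began, along the tool's axes at that moment; what a row does not reach only later rows make up. A row lasts 1/8 s, in which the tool goes at most 62.5 mm and 10.7 degrees, less where a joint would pass 70% of its speed; a pose out of reach is approached as far as the arm can. A call with a gripper value outside its range is refused whole. The fingers move at their own pace and stop on an object; "force" is the grip in N (left out, the last holds). Time passes only in rows, so rows that repeat a pose let the fingers close. It gives the time, the measured TCP pose, the force and the opening at its end, in the units of the state.
- telemetry.observe(): the state, without advancing time (a new reading comes with each control period).
- imaging.grab_frame(name): name is "scene" or "top" or "wrist"; returns (picture, depth): 400x640x3 uint8, blue, green, red; 400x640 float32, m along the optical axis (not along the pixel's ray), 0 where there is no reading.
- imaging.camera_info(name): a dict with "mtx" (3x3 intrinsics, pixels), "extrinsics" (4x4, takes a point from camera to world coordinates); the wrist camera has in their place "hand_eye" (4x4, takes a point from camera to tool coordinates, whose origin is the TCP and whose axes are the flange's). Camera axes: x right, y down, z forward; pixel columns grow to the right and rows downward; lengths in m; the calibration is good to about 2 mm. A picture is of the moment at which its call begins: read the wrist's pose just before it. camera_info takes no time and is no camera call.
- ticket.job_done(): hands the job in, once; it reports no verdict.
The state is a dict: "clock": time; "qpos": joint angles; "qd": joint speeds; "joint_efforts": joint torques, N m; "position": TCP position; "tool_rot": TCP orientation; "force": force on the tool from outside, world axes, zero at the start; "moment": the same for the moment, N m; "grip_width": finger opening in m.
Only numpy, scipy, OpenCV 4.12 (cv2) and the standard library are available. Lean on these libraries where they do the work, as an engineer would, in place of code of your own. Each camera call takes 0.05 s, during which the arm holds its last target.

### The job

Take the red bridge-shaped guard off the battery crate and stand it upright in the green parts tray. Then take the orange packing block by its head, rock it to one side and to the other until both keepers are pushed back and it comes free, and lift it so that it is just clear above its bay. Finish while still holding the block there, upright and still, no more than a few centimetres above the crate; leave the meter, the jar and the screwdriver alone.

Things in the scene. Friction and masses are not known exactly. Their poses are not given: they have to be found in the camera images.
- guard_grip (a point): centre of the black grip (20 mm in x, 36 in y, 46 tall) on top of the red guard, 100 mm above its feet (grip top at 121 mm). The guard is a loose bridge 24 mm (x) by 100 mm (y, along the bridge), its beam top 75 mm above its feet, about 0.12 kg; it stands on the crate's deck, over the block's head, lined up with the crate within 0.12 rad. z up
- guard_base (a point): point midway between the guard's two feet, at their undersides, 100 mm straight below guard_grip; z up. The legs are 12 mm (y) by 24 mm (x), centred 44 mm either side along y, 67 mm tall under an 8 mm beam; at the start the feet are on the deck, 85 mm above the bench, and must be lifted over 57 mm to clear the block
- block_head (a point): centre of the head of the loose orange packing block (about 0.2 kg). Head 24 mm (x) by 40 mm (y) by 46 mm tall, underside 11 mm and top 57 mm above the crate's deck; finger room on both x sides above the blue caps. 111 mm above the block's foot. Axes at the start parallel to the crate's; z up. Under the head a neck 16 mm wide (y), then square shoulders
- block_foot (a point): middle of the block's underside, 111 mm below block_head; at the start on the bay floor, 77 mm below the deck. The foot is rounded (radius 9 mm), so the block rocks towards its +y and -y about a line along x 9 mm above this point; it cannot rock along x. The shoulders are 28 mm wide (y), 66 mm above this point. z up the block
- bay (a point): centre of the bay's mouth, level with the flat dark deck, 85 mm above the bench. The fixed grey crate is 190 mm (x) by 170 mm (y), with grey cells and blue caps (tops 91 mm above the bench) on both x sides of the dark deck, a strip 48 mm wide along y. Bay opening 27 mm (x) by 58 mm (y), 77 mm deep. z up
- keeper_left (a joint): how far the keeper on the crate's +y side is pushed outwards (m): 0 as found, 0.007 at its stop. A bright metal slide just below deck level; its lip overhangs the block's shoulder by 4.5 mm, so unrocked the block rises only 2 mm. Rocking the block towards +y pushes it out against stiff friction (12 N there, about 7 N at the head); it stays where pushed
- keeper_right (a joint): the same for the keeper on the crate's -y side, pushed out by rocking towards -y; 0 to 0.007. Each must be pushed back 5.5 mm or more, that is the head rocked about 11 to 14 mm to each side (0.11 to 0.14 rad); one alone does not free the block. With both back and the block upright it lifts straight out
- parts_tray: green open tray, fixed, 190 mm (its x) by 170 mm (its y), rim 28 mm high, walls 4 mm, floor 4 mm thick; origin at the centre of its underside on the bench
- meter: yellow multimeter, 85 x 160 x 45 mm, lying loose on the bench; origin under its centre. Leave alone
- jar: white jar with blue cap, 64 mm across, 85 mm tall, loose; origin under its centre. Leave alone
- screwdriver: red-handled screwdriver, 190 mm long, lying loose on the bench to the right (-y) of the crate; origin on the bench near its middle. Leave alone
Things that resemble listed ones, but are neither listed nor needed, are in the scene too. There is more than one size of the part that bears block_head; the job needs the larger.

How it is judged:
By the outcome, as a careful person would: the job done as asked, in the order asked, and still so for the second after the job is handed in, while the arm keeps its last pose, push and grip.
It also fails if it takes over 62 s, if anything falls off the work surface, if the arm or the gripper's body presses on something with over 40 N, if the wrist force passes 120 N, or if a joint passes its speed limit or range.

## Working session

There is one attempt and no reset: what is moved stays moved. The work goes in short steps, Python scripts to look and compute and a tool call to move; the robot and the scene stay as the last step left them, time stands still between calls to the robot, and variables do not carry over. Pictures are saved under pics/ and viewed, and the job is handed in when it is done.

Besides the shell and the picture viewer there is one more tool, called after "Request:" as name(argument=value, ...), one argument or row to a line, values as JSON. carry_out: Moves the arm, as the interface text tells. Its arguments: {"type":"object","properties":{"series":{"type":"array"},"force":{"type":"number"}},"required":["series"]}

```bash
ls; mkdir -p pics
python3 - <<'E'
from workcell import telemetry, imaging, ticket
import cv2
print(telemetry.observe())
for n in("scene","top"):
    p,d=imaging.grab_frame(n); cv2.imwrite(f"pics/{n}0.png",p)
    import numpy as np; np.save(f"pics/{n}0.npy",d)
    print(n,imaging.camera_info(n))
print(imaging.camera_info("wrist"))
E
```

```text
pics
{'clock': 0.0, 'qpos': array([ 1.13980536,  0.5220045 , -0.0363298 ,  1.59995476,  0.02123733,
        1.02109567, -0.11280929]), 'qd': array([-4.71777294e-05, -6.91344840e-04,  1.26903130e-03, -2.74608222e-04,
       -2.91310261e-04,  7.29632161e-04,  3.29688189e-04]), 'joint_efforts': array([-1.74956665e-03, -9.27082586e+01,  1.97898656e+00, -3.69918716e+01,
        1.77657057e-02,  8.09318240e-03, -2.17002739e-04]), 'position': array([ 0.22048445, -0.58448806,  0.23075071]), 'tool_rot': array([-3.14052149e+00,  1.05873258e-04,  3.60792395e-01]), 'force': array([0.58557941, 0.18419288, 0.10771244]), 'moment': array([-0.04057559, -0.03064637,  0.00625874]), 'grip_width': 0.08535868693777929}
scene {'mtx': array([[507.34763375,   0.        , 317.61901642],
       [  0.        , 507.34763375, 194.15266347],
       [  0.        ,   0.        ,   1.        ]]), 'extrinsics': array([[ 0.83424947,  0.38270929, -0.39694007,  1.08947186],
       [ 0.55132795, -0.56842604,  0.6106794 , -0.79426462],
       [ 0.00808162, -0.72830312, -0.68520745,  0.95631593],
       [ 0.        ,  0.   
[... 279 characters left out ...]
      [-0.99953463, -0.00568345,  0.02997025, -0.08560199],
       [-0.02919435, -0.1066018 , -0.9938731 ,  1.04384037],
       [ 0.        ,  0.        ,  0.        ,  1.        ]])}
{'mtx': array([[296.34796788,   0.        , 320.13134288],
       [  0.        , 296.34796788, 197.48997235],
       [  0.        ,   0.        ,   1.        ]]), 'hand_eye': array([[ 4.82257377e-04, -9.53140985e-01, -3.02526081e-01,
         7.69172514e-02],
       [ 9.99999830e-01,  3.60804190e-04,  4.57349113e-04,
        -1.08679562e-03],
       [-3.26765507e-04, -3.02526250e-01,  9.53140998e-01,
        -1.42012230e-01],
       [ 0.00000000e+00,  0.00000000e+00,  0.00000000e+00,
         1.00000000e+00]])}
```

View pics/scene0.png

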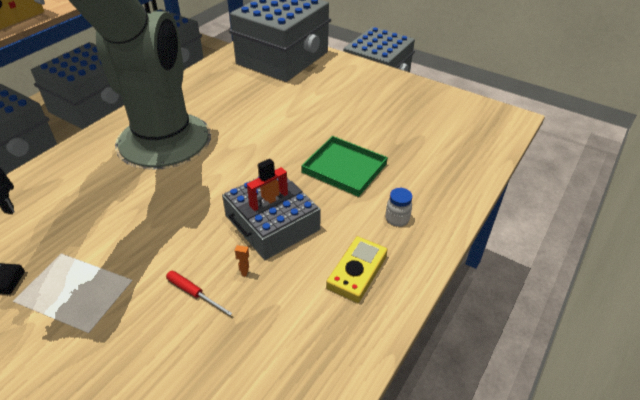

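View pics/top0.png

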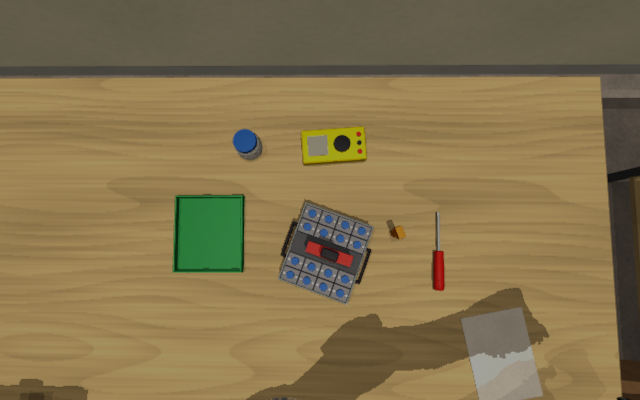

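The two views show the crate with the red guard near top (330,254) and the green tray at (209,233). The small orange decoy is at (397,230), with the screwdriver at right and the meter and jar above. I'll enlarge the crate and tray.

Run:
```python
import cv2
p=cv2.imread("pics/top0.png")
cv2.imwrite("pics/topc.png",cv2.resize(p[190:315,265:415],None,fx=5,fy=5,interpolation=cv2.INTER_CUBIC)[:600])
cv2.imwrite("pics/trayc.png",cv2.resize(p[185:285,165:255],None,fx=5,fy=5,interpolation=cv2.INTER_CUBIC))
```

```text
(no output)
```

View pics/topc.png

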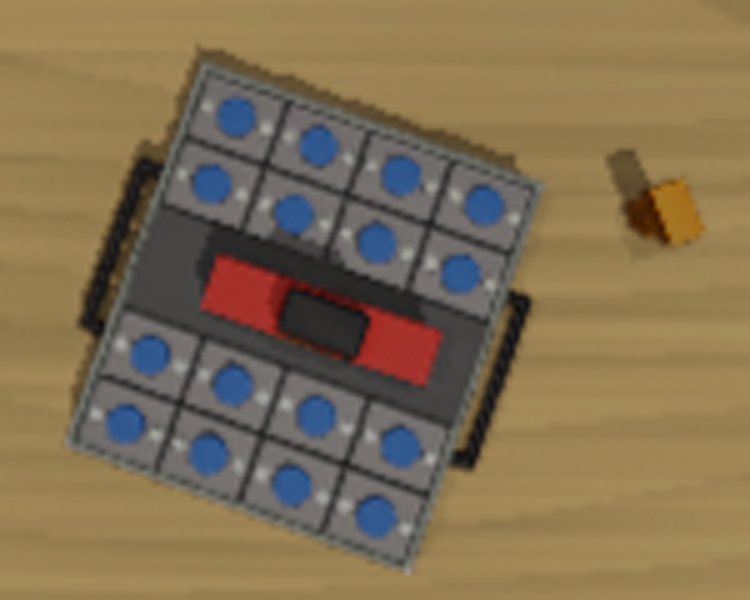

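View pics/trayc.png

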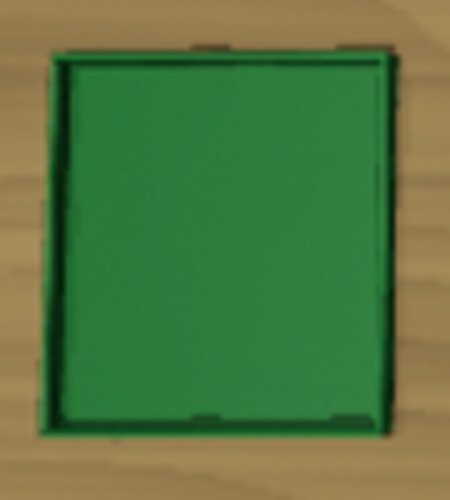

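The crop shows the crate's corners, the red beam and the black grip. I'll turn these into positions.

```bash
cat > h.py <<'E'
import numpy as np, cv2
from workcell import telemetry, imaging, ticket
from scipy.spatial.transform import Rotation as R
def ray(info,E,px,z):
    K=info["mtx"]; d=np.linalg.inv(K)@np.array([px[0],px[1],1.]); d=E[:3,:3]@d; o=E[:3,3]
    return o+d*(z-o[2])/d[2]
def proj(info,E,P):
    Q=np.linalg.inv(E)@np.append(P,1); q=info["mtx"]@Q[:3]; return q[:2]/q[2]
def ori(s): return R.from_euler('xyz',s["tool_rot"])
def wristE(s):
    T=np.eye(4); T[:3,:3]=ori(s).as_matrix(); T[:3,3]=s["position"]
    return T@imaging.camera_info("wrist")["hand_eye"]
def delta(target,yaw,p0,R0):
    """shift in tool axes and rotvec for tool-down at yaw (rot = Rz(yaw)Rx(pi))"""
    Rt=R.from_euler('xyz',[np.pi,0,yaw])
    return R0.inv().apply(np.array(target)-p0),(R0.inv()*Rt).as_rotvec()
E
python3 - <<'E'
from h import *
i=imaging.camera_info("top");E=i["extrinsics"]
f=lambda l,z,o:np.array([ray(i,E,(o[0]+(a+.5)/5-.5,o[1]+(b+.5)/5-.5),z) for a,b in l])
np.set_printoptions(precision=4,suppress=True)
d=np.load("pics/top0.npy")
def dz(u,v):
    K=i["mtx"];z=d[v,u];p=E@np.array([(u-K[0,2])/K[0,0]*z,(v-K[1,2])/K[1,1]*z,z,1]);return p[:3]
for n,u,v in[("grip",330,254),("beam",346,259),("beamL",312,247),("deck",299,238),("traydloor",209,233),("cap",328,219),("rim",306,204)]:print(n,dz(u,v))
for n,l,z,o in [("crate",[(203,65),(540,185),(410,570),(72,445)],.085,(265,190)),("caps",[(237,117),(484,205),(376,517),(126,424)],.091,(265,190)),("beam",[(215,255),(440,328),(428,385),(203,310)],.160,(265,190)),("grip",[(287,288),(370,318),(357,360),(280,335)],.206,(265,190)),("tray",[(52,52),(397,52),(390,435),(40,435)],.028,(165,185))]:
    P=f(l,z,o);print(n,P[:,:2].tolist() and P[:,:2],"c",P.mean(0)); 
    e=P[0]-P[1]; e2=P[3]-P[2]; g=P[0]-P[3]; print("len",np.linalg.norm(e),np.linalg.norm(g),"yaw(y axis)",np.arctan2(-e[0],e[1]),np.arctan2(-e2[0],e2[1]),np.arctan2(g[1],g[0]))
E
```

```text
grip [ 0.4935 -0.1039  0.2059]
beam [ 0.4821 -0.1386  0.161 ]
beamL [ 0.5065 -0.0667  0.1587]
deck [ 0.5258 -0.035   0.0849]
traydloor [0.5371 0.1972 0.0017]
cap [ 0.5699 -0.1016  0.0902]
rim [ 0.6057 -0.05    0.0742]
crate [[ 0.608  -0.0485]
 [ 0.5534 -0.2043]
 [ 0.3791 -0.1444]
 [ 0.4331  0.0098]] c [ 0.4934 -0.0969  0.085 ]
len 0.165068606046767 0.18433271687346917 yaw(y axis) -0.33672154348594746 -0.33652402212654803 -0.32147363002801266
caps [[ 0.5834 -0.0646]
 [ 0.5439 -0.178 ]
 [ 0.4032 -0.1288]
 [ 0.4433 -0.0153]] c [ 0.4934 -0.0967  0.091 ]
len 0.12002389177053134 0.14856483248752267 yaw(y axis) -0.33573938843045115 -0.3395738939131223 -0.3385989590148669
beam [[ 0.5199 -0.0573]
 [ 0.4901 -0.1525]
 [ 0.4663 -0.1474]
 [ 0.4967 -0.0524]] c [ 0.4932 -0.1024  0.16  ]
len 0.09980121471945948 0.02372519555477894 yaw(y axis) -0.30317257032159056 -0.30951392524717997 -0.2069282404969504
grip [[ 0.5069 -0.0878]
 [ 0.4952 -0.1211]
 [ 0.4785 -0.1159]
 [ 0.4881 -0.0851]] c [ 0.4922 -0.1025  0.206 ]
len 0.035261281419212885 0.018917597169726807 yaw(y axis) -0.33591508401040693 -0.30175876395241297 -0.14329275831961338
tray [[0.6304 0.2788]
 [0.6313 0.1059]
 [0.4438 0.1045]
 [0.4419 0.2765]] c [0.5368 0.1914 0.028 ]
len 0.1729228885615495 0.1884685190433927 yaw(y axis) 0.00555752423715719 0.01092021642883705 0.01219997918462704
```

Run:
```python
from h import *
s=telemetry.observe(); print(delta([.493,-.1025,.30],1.265,s["position"],ori(s)))
```

```text
(array([ 0.42511156, -0.35488055, -0.06889799]), array([-9.29431992e-04, -3.53833079e-04, -9.04278353e-01]))
```

Request:
carry_out(
  series=[
    [0.02, -0.015, -0.06, 0, 0, -0.1, 0],
    [0.07, -0.058, -0.069, 0, 0, -0.2, 0],
    [0.11, -0.09, -0.069, 0, 0, -0.3, 0],
    [0.155, -0.13, -0.069, 0, 0, -0.4, 0],
    [0.2, -0.167, -0.069, 0, 0, -0.5, 0],
    [0.25, -0.209, -0.069, 0, 0, -0.6, 0],
    [0.3, -0.25, -0.069, 0, 0, -0.7, 0],
    [0.345, -0.288, -0.069, 0, 0, -0.8, 0],
    [0.39, -0.326, -0.069, 0, 0, -0.9, 0],
    [0.425, -0.355, -0.069, 0, 0, -0.904, 0],
  ],
  force=40,
)

```text
clock: 1.35
position: [0.4937, -0.1002, 0.3003]
tool_rot: [-3.142, -0.0, 1.268]
force: [-0.8, -0.7, 0.1]
grip_width: 0.0853
```

Run:
```python
from h import *
s=telemetry.observe(); print(s["clock"],s["position"],s["tool_rot"],s["qpos"],s["qd"])
p,d=imaging.grab_frame("wrist"); cv2.imwrite("pics/w1.png",p); np.save("pics/w1.npy",d)
s=telemetry.observe(); print(s["clock"],s["position"],s["tool_rot"])
i=imaging.camera_info("wrist")
print(proj(i,wristE(s),np.array([.493,-.1025,.206])))
print(delta([.493,-.1025,.30],1.265,s["position"],ori(s)))
```

```text
1.35 [ 0.49367575 -0.10020239  0.30028162] [-3.14156175e+00 -3.47438769e-04  1.26788975e+00] [ 0.46423732  0.28226483 -0.47301058  1.8074915   0.14355161  1.08565765
 -0.36279491] [-0.58628719  0.19665729 -0.14646374 -0.23464237  0.13627119  0.08451764
 -0.78500404]
1.4 [ 0.49581631 -0.09516805  0.30033312] [ 3.14120001e+00 -2.89523510e-03  1.27151176e+00]
[320.59984631 209.85383814]
(array([-0.00783731, -0.00052951,  0.00031022]), array([ 0.00038321, -0.0028965 ,  0.00651119]))
```

View pics/w1.png

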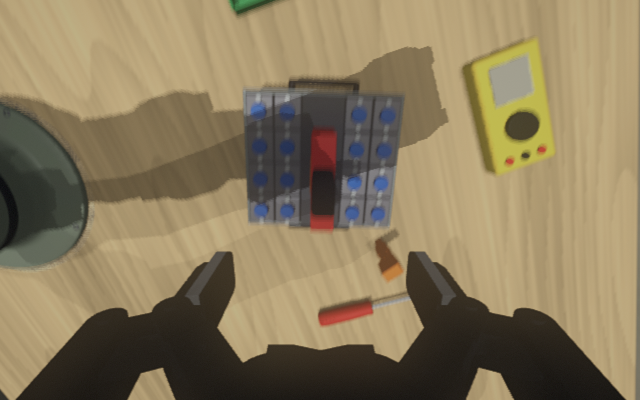

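The wrist view shows the guard, with its grip at about (323,193). The arm was still settling, so I'll let it hold and look again.

Request:
carry_out(
  series=[
    [0, 0, 0, 0, 0, 0, 0],
    [0, 0, 0, 0, 0, 0, 0],
    [0, 0, 0, 0, 0, 0, 0],
    [0, 0, 0, 0, 0, 0, 0],
  ],
)

```text
clock: 1.9
position: [0.4927, -0.1032, 0.3004]
tool_rot: [3.141, 0.0, 1.264]
force: [-1.3, -1.0, 0.4]
grip_width: 0.0854
```

Run:
```python
from h import *
s=telemetry.observe(); print(s["clock"],s["position"],s["tool_rot"],s["force"])
p,d=imaging.grab_frame("wrist"); np.save("pics/w2.npy",d)
i=imaging.camera_info("wrist")
print(proj(i,wristE(s),np.array([.493,-.1025,.206])))
print(delta([.493,-.1025,.1660],1.265,s["position"],ori(s)))
np.save("pics/w2E.npy",wristE(s))
cv2.imwrite("pics/w2.png",cv2.resize(p[70:250,220:430],None,fx=3.3,fy=3.3,interpolation=cv2.INTER_CUBIC))
```

```text
1.9 [ 0.49273008 -0.1032176   0.30036016] [3.14149274e+00 1.31173329e-04 1.26361564e+00] [-1.34091326 -0.99690442  0.39799309]
[321.32575784 199.86414186]
(array([7.83248533e-04, 2.68809200e-05, 1.34360059e-01]), array([ 9.98188946e-05,  1.31242464e-04, -1.38435683e-03]))
```

View pics/w2.png

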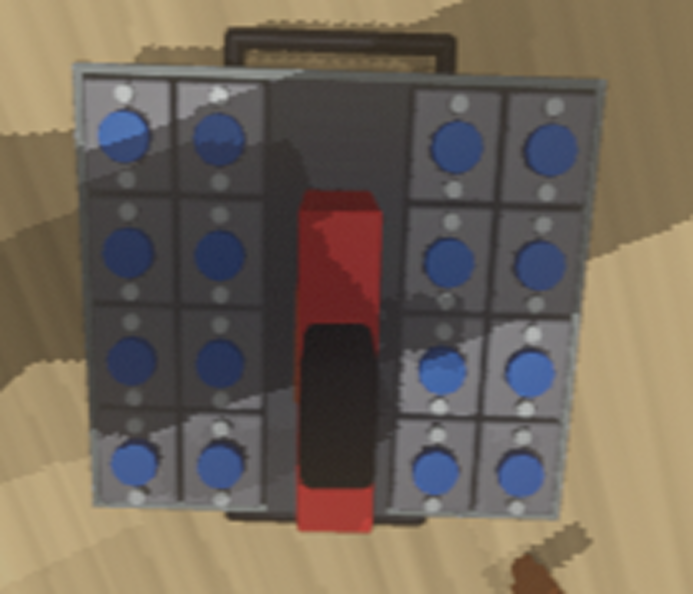

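The guard and grip are centred, with the grip at about full-frame (323,193) against a predicted 321. I'll go down and grip it.

Request:
carry_out(
  series=[
    [0.001, 0.001, 0.04, 0, 0, -0.001, 0],
    [0.001, 0.001, 0.08, 0, 0, -0.001, 0],
    [0.001, 0.001, 0.11, 0, 0, -0.001, 0],
    [0.001, 0.001, 0.128, 0, 0, -0.001, 0],
    [0.001, 0.001, 0.134, 0, 0, -0.001, 0],
    [0.001, 0.001, 0.134, 0, 0, -0.001, 0],
    [0.001, 0.001, 0.134, 0, 0, -0.001, 120],
    [0.001, 0.001, 0.134, 0, 0, -0.001, 255],
    [0.001, 0.001, 0.134, 0, 0, -0.001, 255],
    [0.001, 0.001, 0.134, 0, 0, -0.001, 255],
  ],
  force=40,
)

```text
clock: 3.2
position: [0.4944, -0.102, 0.1666]
tool_rot: [3.141, -0.0, 1.266]
force: [-0.9, -0.2, 3.2]
grip_width: 0.0192
```

Request:
carry_out(
  series=[
    [0, 0, 0, 0, 0, 0, 255],
    [0, 0, 0, 0, 0, 0, 255],
    [0, 0, 0, 0, 0, 0, 255],
  ],
)

```text
clock: 3.58
position: [0.4943, -0.102, 0.1666]
tool_rot: [3.141, 0.0, 1.266]
force: [-0.6, -0.4, 6.0]
grip_width: 0.0196
```

Request:
carry_out(
  series=[
    [0, 0, -0.01, 0, 0, 0, 255],
    [0, 0, -0.03, 0, 0, 0, 255],
    [0, 0, -0.055, 0, 0, 0, 255],
    [0, 0, -0.08, 0, 0, 0, 255],
    [0, 0, -0.095, 0, 0, 0, 255],
    [0, 0, -0.095, 0, 0, 0, 255],
    [0, 0, -0.095, 0, 0, 0, 255],
    [0, 0, -0.095, 0, 0, 0, 255],
  ],
)

```text
clock: 4.58
position: [0.4939, -0.1019, 0.2605]
tool_rot: [-3.14, 0.0, 1.266]
force: [-0.3, -0.7, -1.6]
grip_width: 0.0198
```

Run:
```python
from h import *
s=telemetry.observe(); print(s["clock"],s["position"],s["tool_rot"],s["force"],s["moment"])
p,d=imaging.grab_frame("scene"); cv2.imwrite("pics/s3.png",cv2.resize(p[120:280,180:420],None,fx=3.3,fy=3.3,interpolation=cv2.INTER_CUBIC))
for y in (1.266,1.5708): print(delta([.537,.191,.265],y,s["position"],ori(s)))
```

```text
4.575 [ 0.49386749 -0.10189107  0.26050544] [-3.14027422e+00  5.42349909e-05  1.26588318e+00] [-0.33954551 -0.68236204 -1.58012498] [-0.01877168  0.015333    0.04451359]
(array([ 0.29232947, -0.04679189, -0.00444873]), array([-1.31844075e-03,  5.41579734e-05, -1.16855140e-04]))
(array([ 0.29232947, -0.04679189, -0.00444873]), array([-1.31647524e-03, -1.47192772e-04, -3.04916811e-01]))
```

View pics/s3.png

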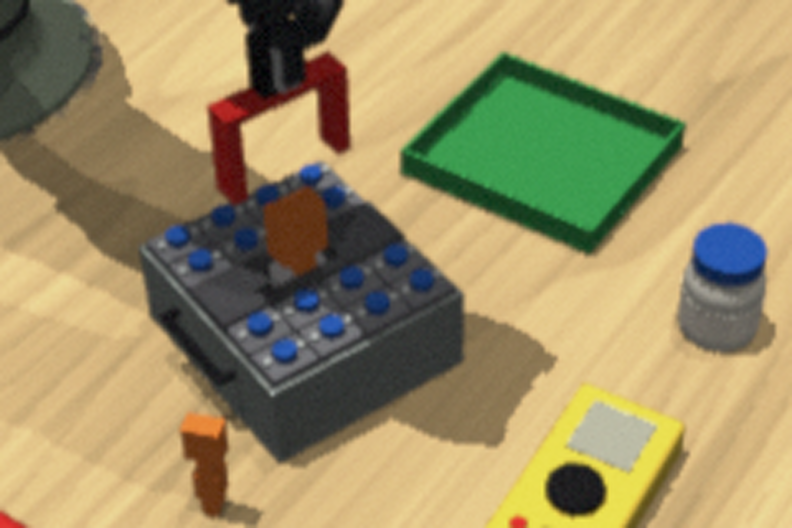

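The guard is held level in the gripper and clear of the block's head. I'll carry it over to the tray.

Request:
carry_out(
  series=[
    [0.015, -0.002, -0.004, 0, 0, -0.03, 255],
    [0.045, -0.007, -0.004, 0, 0, -0.07, 255],
    [0.085, -0.014, -0.004, 0, 0, -0.11, 255],
    [0.13, -0.021, -0.004, 0, 0, -0.15, 255],
    [0.175, -0.028, -0.004, 0, 0, -0.19, 255],
    [0.22, -0.035, -0.004, 0, 0, -0.23, 255],
    [0.255, -0.041, -0.004, 0, 0, -0.27, 255],
    [0.28, -0.045, -0.004, 0, 0, -0.295, 255],
    [0.292, -0.047, -0.004, 0, 0, -0.305, 255],
    [0.292, -0.047, -0.004, 0, 0, -0.305, 255],
  ],
)

```text
clock: 5.88
position: [0.5368, 0.1913, 0.2652]
tool_rot: [-3.141, -0.0, 1.572]
force: [-0.0, -0.0, -1.1]
grip_width: 0.0194
```

Request:
carry_out(
  series=[
    [0, 0, 0, 0, 0, 0, 255],
    [0, 0, 0.03, 0, 0, 0, 255],
    [0, 0, 0.07, 0, 0, 0, 255],
    [0, 0, 0.11, 0, 0, 0, 255],
    [0, 0, 0.14, 0, 0, 0, 255],
    [0, 0, 0.16, 0, 0, 0, 255],
    [0, 0, 0.165, 0, 0, 0, 255],
    [0, 0, 0.165, 0, 0, 0, 255],
    [0, 0, 0.165, 0, 0, 0, 255],
  ],
)

```text
clock: 7.0
position: [0.5376, 0.1908, 0.1013]
tool_rot: [3.14, -0.0, 1.571]
force: [-0.5, -0.3, -0.8]
grip_width: 0.0197
```

Run:
```python
from h import *
s=telemetry.observe(); print(s["clock"],s["position"],s["tool_rot"],s["force"],s["moment"],s["grip_width"],s["qpos"])
p,d=imaging.grab_frame("scene"); cv2.imwrite("pics/s4.png",cv2.resize(p[100:260,250:490],None,fx=3.3,fy=3.3,interpolation=cv2.INTER_CUBIC))
```

```text
7.0 [0.53762485 0.1908374  0.10131328] [ 3.14014648e+00 -4.78178901e-04  1.57053197e+00] [-0.45827604 -0.30442528 -0.81311809] [-0.04647732 -0.05896091  0.01794392] 0.01971704809516928 [-0.08228245  0.6511986  -0.51494888  1.83358474  0.44295073  0.77136005
 -0.83283925]
```

View pics/s4.png

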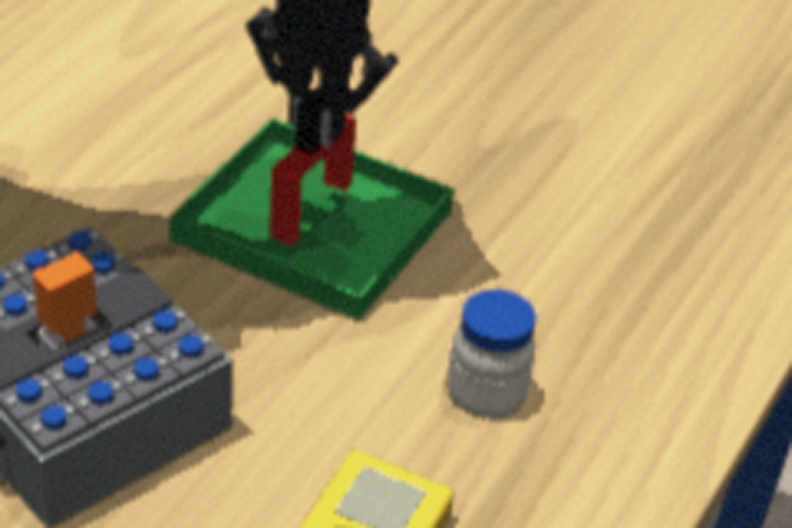

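The guard is upright above the tray floor, about 16 mm up. I'll lower it gently.

Request:
carry_out(
  series=[
    [0, 0, 0.005, 0, 0, 0, 255],
    [0, 0, 0.009, 0, 0, 0, 255],
    [0, 0, 0.012, 0, 0, 0, 255],
    [0, 0, 0.014, 0, 0, 0, 255],
    [0, 0, 0.0155, 0, 0, 0, 255],
    [0, 0, 0.0165, 0, 0, 0, 255],
    [0, 0, 0.0165, 0, 0, 0, 255],
  ],
)

```text
clock: 7.92
position: [0.5377, 0.1908, 0.0854]
tool_rot: [3.14, 0.0, 1.57]
force: [-7.0, -3.9, 28.4]
grip_width: 0.0196
```

Request:
carry_out(
  series=[
    [0, 0, -0.0008, 0, 0, 0, 255],
    [0, 0, -0.0008, 0, 0, 0, 240],
    [0, 0, -0.0008, 0, 0, 0, 180],
    [0, 0, -0.0008, 0, 0, 0, 120],
    [0, 0, -0.0008, 0, 0, 0, 60],
    [0, 0, -0.0008, 0, 0, 0, 60],
  ],
)

```text
clock: 8.68
position: [0.537, 0.1907, 0.0845]
tool_rot: [-3.141, -0.0, 1.571]
force: [0.2, 1.0, 0.7]
grip_width: 0.0654
```

Run:
```python
from h import *
s=telemetry.observe(); print(s["clock"],s["position"],s["tool_rot"],s["force"],s["moment"],s["grip_width"])
p,d=imaging.grab_frame("scene"); cv2.imwrite("pics/s5.png",cv2.resize(p[100:260,250:490],None,fx=3.3,fy=3.3,interpolation=cv2.INTER_CUBIC))
p,d=imaging.grab_frame("top"); cv2.imwrite("pics/t5.png",p); np.save("pics/t5.npy",d); cv2.imwrite("pics/t5c.png",cv2.resize(p[190:315,265:415],None,fx=5,fy=5,interpolation=cv2.INTER_CUBIC)[:600])
```

```text
8.675 [0.53704224 0.1906835  0.08454115] [-3.14148678e+00 -3.73974956e-06  1.57073412e+00] [0.1724009  0.95040056 0.74590855] [-0.06098166 -0.02800756 -0.02314803] 0.06540489068091832
```

View pics/s5.png

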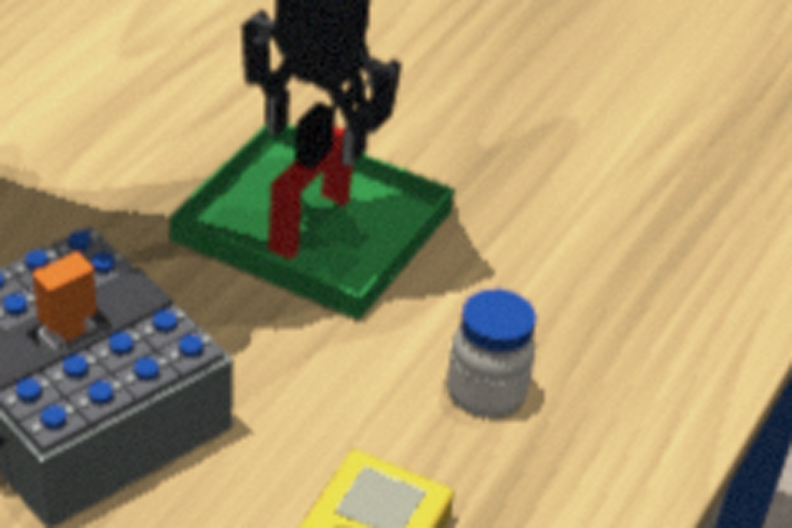

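View pics/t5c.png

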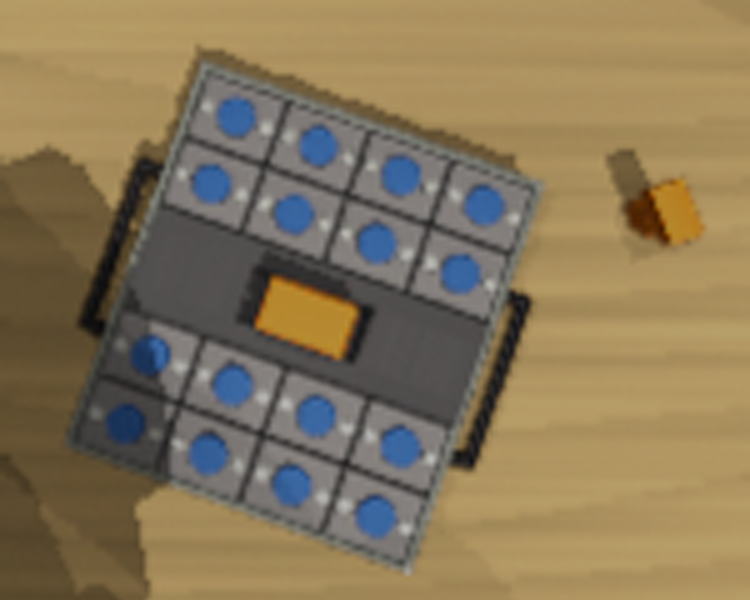

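The guard stands upright in the tray, free of the fingers. The top view shows the block's head at about (309,318) in the crop. I'll compute the head pose and the retreat.

Run:
```python
from h import *
i=imaging.camera_info("top");E=i["extrinsics"]
P=np.array([ray(i,E,(265+(a+.5)/5-.5,190+(b+.5)/5-.5),.142) for a,b in [(272,277),(363,307),(347,358),(253,332)]])
print(P,P.mean(0));e=P[0]-P[1];e2=P[3]-P[2];print(np.arctan2(-e[0],e[1]),np.arctan2(-e2[0],e2[1]),np.linalg.norm(e),np.linalg.norm(P[0]-P[3]))
s=telemetry.observe()
print(delta([*P.mean(0)[:2],.25],1.234,s["position"],ori(s)))
```

```text
[[ 0.51067618 -0.08145791  0.142     ]
 [ 0.49817557 -0.12078256  0.142     ]
 [ 0.47633758 -0.11394099  0.142     ]
 [ 0.48702435 -0.07340832  0.142     ]] [ 0.49305342 -0.09739745  0.142     ]
-0.30778071454850725 -0.25779167282704246 0.04126370694317853 0.024984087116616614
(array([-0.28810837, -0.04399805, -0.16542224]), array([-7.85641965e-05,  2.09573900e-05,  3.36790590e-01]))
```

Request:
carry_out(
  series=[
    [0, 0, -0.01, 0, 0, 0, 20],
    [0, 0, -0.04, 0, 0, 0, 0],
    [0, 0, -0.08, 0, 0, 0, 0],
    [0, 0, -0.12, 0, 0, 0, 0],
    [-0.01, -0.001, -0.15, 0, 0, 0.02, 0],
    [-0.04, -0.006, -0.165, 0, 0, 0.06, 0],
    [-0.085, -0.013, -0.165, 0, 0, 0.12, 0],
    [-0.13, -0.02, -0.165, 0, 0, 0.18, 0],
    [-0.175, -0.027, -0.165, 0, 0, 0.24, 0],
    [-0.22, -0.034, -0.165, 0, 0, 0.3, 0],
  ],
)

```text
clock: 10.02
position: [0.5027, -0.0306, 0.2504]
tool_rot: [3.141, -0.0, 1.269]
force: [0.2, 0.3, 0.0]
grip_width: 0.0853
```

Request:
carry_out(
  series=[
    [-0.035, -0.005, 0, 0, 0, 0.015, 0],
    [-0.06, -0.009, 0, 0, 0, 0.03, 0],
    [-0.068, -0.01, 0, 0, 0, 0.037, 0],
    [-0.068, -0.01, 0, 0, 0, 0.037, 0],
    [-0.068, -0.01, 0, 0, 0, 0.037, 0],
    [-0.068, -0.01, 0, 0, 0, 0.037, 0],
    [-0.068, -0.01, 0, 0, 0, 0.037, 0],
  ],
)

```text
clock: 10.9
position: [0.4736, -0.0909, 0.2496]
tool_rot: [-3.141, -0.0, 1.234]
force: [0.4, 0.2, 0.2]
grip_width: 0.0853
```

Run:
```python
from h import *
np.set_printoptions(precision=4,suppress=True)
s=telemetry.observe(); print(s["clock"],s["position"],s["tool_rot"],s["force"],s["qpos"])
p,d=imaging.grab_frame("wrist"); np.save("pics/w6.npy",d);np.save("pics/w6E.npy",wristE(s))
i=imaging.camera_info("wrist")
print(proj(i,wristE(s),np.array([.493,-.0974,.142])))
print(delta([.493,-.0974,.102],1.234,s["position"],ori(s)))
cv2.imwrite("pics/w6.png",cv2.resize(p[80:260,200:440],None,fx=3.3,fy=3.3,interpolation=cv2.INTER_CUBIC))
cv2.imwrite("pics/w6f.png",p)
```

```text
10.9 [ 0.4736 -0.0909  0.2496] [-3.1415 -0.0001  1.2345] [0.3566 0.1688 0.2272] [ 0.4597  0.3026 -0.4834  1.9248  0.1704  0.9541 -0.4403]
[344.5183 195.7694]
(array([0.0002, 0.0205, 0.1476]), array([-0.0001, -0.0001,  0.0005]))
```

View pics/w6.png

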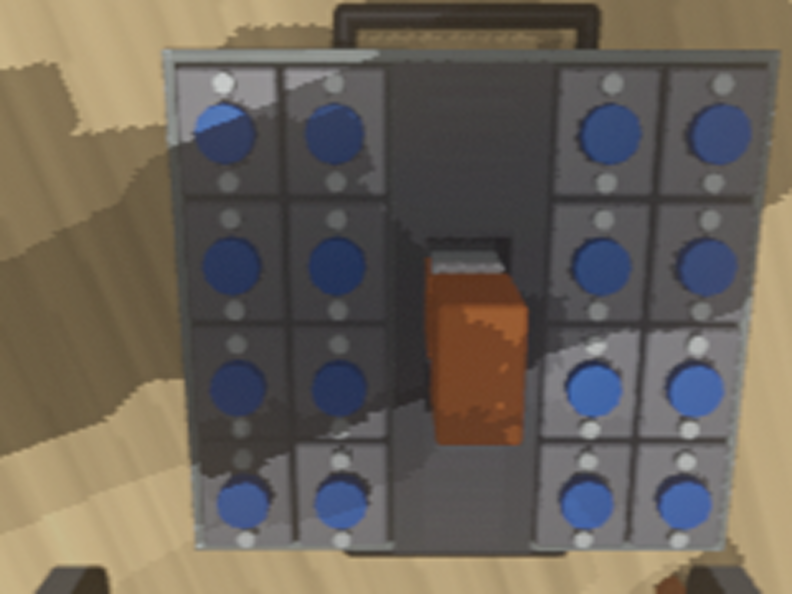

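The wrist view shows the head centred at full-frame pixel (346,193), about 1 mm from the top-camera estimate. My jaw-axis position is 21 mm off because the second call used the axes from the end of the first. I'll correct that, descend and grip.

Request:
carry_out(
  series=[
    [0.001, 0.015, 0.02, 0, 0, 0, 0],
    [0.001, 0.021, 0.04, 0, 0, 0, 0],
    [0.001, 0.021, 0.06, 0, 0, 0, 0],
    [0.001, 0.021, 0.085, 0, 0, 0, 0],
    [0.001, 0.021, 0.11, 0, 0, 0, 0],
    [0.001, 0.021, 0.13, 0, 0, 0, 0],
    [0.001, 0.021, 0.142, 0, 0, 0, 0],
    [0.001, 0.021, 0.147, 0, 0, 0, 0],
    [0.001, 0.021, 0.147, 0, 0, 0, 0],
    [0.001, 0.021, 0.147, 0, 0, 0, 0],
  ],
)

```text
clock: 12.2
position: [0.4939, -0.0974, 0.1032]
tool_rot: [3.141, -0.0, 1.234]
force: [0.2, -0.2, 0.1]
grip_width: 0.0854
```

Request:
carry_out(
  series=[
    [0, 0, 0, 0, 0, 0, 100],
    [0, 0, 0, 0, 0, 0, 150],
    [0, 0, 0, 0, 0, 0, 255],
    [0, 0, 0, 0, 0, 0, 255],
    [0, 0, 0, 0, 0, 0, 255],
    [0, 0, 0, 0, 0, 0, 255],
  ],
  force=60,
)

```text
clock: 12.95
position: [0.4936, -0.0973, 0.1027]
tool_rot: [3.141, 0.0, 1.234]
force: [-1.2, 0.1, 6.3]
grip_width: 0.0232
```

Run:
```python
from h import *
np.set_printoptions(precision=4,suppress=True)
s=telemetry.observe(); print(s)
p,d=imaging.grab_frame("scene"); cv2.imwrite("pics/s7.png",cv2.resize(p[120:280,180:420],None,fx=3.3,fy=3.3,interpolation=cv2.INTER_CUBIC))
```

```text
{'clock': 12.95, 'qpos': array([ 0.3762,  0.5451, -0.3965,  2.0102,  0.3377,  0.6491, -0.5774]), 'qd': array([ 0.0009,  0.0008, -0.0002,  0.0004, -0.0003, -0.0002,  0.0011]), 'joint_efforts': array([ -0.0065, -78.6578,  -4.9175, -24.3808,   0.1355,  -0.4923,
        -0.0111]), 'position': array([ 0.4936, -0.0973,  0.1027]), 'tool_rot': array([3.1415, 0.    , 1.2338]), 'force': array([-1.2376,  0.0871,  6.2525]), 'moment': array([0.0482, 0.401 , 0.0363]), 'grip_width': 0.023200723307765975}
```

View pics/s7.png

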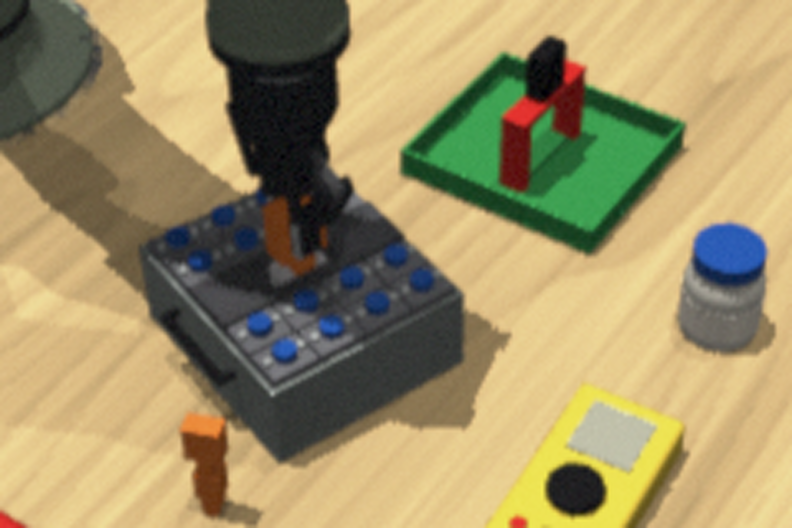

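The guard stands in the tray and the fingers hold the head. Tool +x is crate +y, so I'll rock towards +y, turning about the line 86 mm below the TCP.

Request:
carry_out(
  series=[
    [0.0017, 0, 0, 0, -0.02, 0, 255],
    [0.0034, 0, 0.0001, 0, -0.04, 0, 255],
    [0.0051, 0, 0.0002, 0, -0.06, 0, 255],
    [0.0069, 0, 0.0003, 0, -0.08, 0, 255],
    [0.0086, 0, 0.0004, 0, -0.1, 0, 255],
    [0.0103, 0, 0.0006, 0, -0.12, 0, 255],
    [0.0111, 0, 0.0007, 0, -0.13, 0, 255],
    [0.0111, 0, 0.0007, 0, -0.13, 0, 255],
    [0.0111, 0, 0.0007, 0, -0.13, 0, 255],
  ],
  force=80,
)

```text
clock: 14.12
position: [0.4971, -0.0877, 0.1022]
tool_rot: [3.141, 0.131, 1.233]
force: [-1.8, -4.7, 9.1]
grip_width: 0.0233
```

Run:
```python
from h import *
np.set_printoptions(precision=4,suppress=True)
s=telemetry.observe(); print(s)
r=R.from_euler('xyz',[np.pi,0,1.234]); print("tool-frame shift",r.inv().apply(s["position"]-np.array([.4936,-.0973,.1027])),"rot",(r.inv()*ori(s)).as_rotvec(),"F",r.inv().apply(s["force"]),"M",r.inv().apply(s["moment"]))
p,d=imaging.grab_frame("wrist"); cv2.imwrite("pics/w8.png",p)
```

```text
{'clock': 14.125, 'qpos': array([ 0.2093,  0.5533, -0.3103,  1.9893,  0.4353,  0.7211, -0.7422]), 'qd': array([ 0.0036, -0.0012, -0.0008,  0.0009,  0.0003, -0.0027, -0.0006]), 'joint_efforts': array([ -2.8508, -78.8315,  -5.8121, -24.2335,  -0.487 ,  -0.9584,
         0.0006]), 'position': array([ 0.4971, -0.0877,  0.1022]), 'tool_rot': array([3.1414, 0.1313, 1.233 ]), 'force': array([-1.7833, -4.7021,  9.0928]), 'moment': array([-1.0982,  0.525 , -0.0605]), 'grip_width': 0.02328097514514826}
tool-frame shift [0.0102 0.0001 0.0005] rot [-0.0001 -0.1313  0.0009] F [-5.0273 -0.1293 -9.0928] M [ 0.1326 -1.21    0.0605]
```

View pics/w8.png

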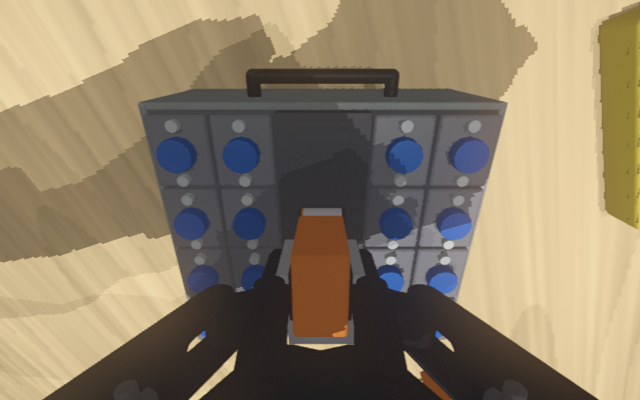

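The tool has tilted 0.13 rad with a moderate reaction (5 N, 1.2 N m). I'll go a little further to be well past 5.5 mm.

Request:
carry_out(
  series=[
    [0.001, 0, 0, 0, -0.007, 0, 255],
    [0.0018, 0, 0, 0, -0.014, 0, 255],
    [0.0026, 0, 0, 0, -0.02, 0, 255],
    [0.0026, 0, 0, 0, -0.02, 0, 255],
  ],
)

```text
clock: 14.68
position: [0.4977, -0.086, 0.1019]
tool_rot: [3.142, 0.153, 1.233]
force: [-3.7, -9.9, 11.2]
grip_width: 0.0231
```

```bash
cat > st.py <<'E'
from h import *
np.set_printoptions(precision=4,suppress=True)
s=telemetry.observe(); print(s["clock"])
r=R.from_euler('xyz',[np.pi,0,1.234]); print("tool-frame shift",r.inv().apply(s["position"]-np.array([.4936,-.0973,.1027])),"rot",(r.inv()*ori(s)).as_rotvec(),"F",r.inv().apply(s["force"]),"M",r.inv().apply(s["moment"]),s["grip_width"])
E
python3 st.py
python3 - <<'E'
from h import *
p,d=imaging.grab_frame("wrist"); cv2.imwrite("pics/w9.png",cv2.resize(p[180:360,220:430],None,fx=3.3,fy=3.3,interpolation=cv2.INTER_CUBIC))
E
```

```text
14.675
tool-frame shift [0.012  0.0001 0.0008] rot [ 0.0001 -0.1525  0.0014] F [-10.533   -0.2064 -11.2209] M [-0.0174 -2.1225  0.0408] 0.023110986919765313
```

View pics/w9.png

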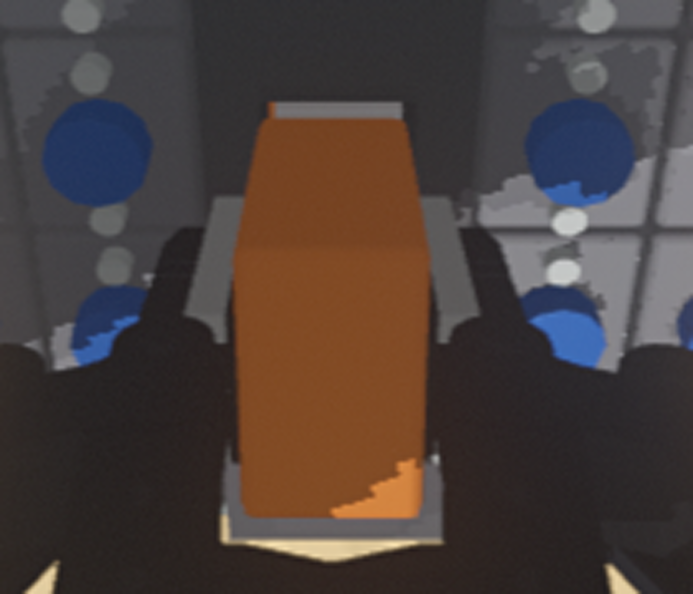

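The reaction doubled to 10.5 N and 2.1 N m for 2 mm more, so the +y keeper is at or near its stop. Now I'll rock through upright to −y.

Request:
carry_out(
  series=[
    [-0.003, 0, 0, 0, 0.03, 0, 255],
    [-0.0057, 0, 0.0002, 0, 0.06, 0, 255],
    [-0.0085, 0, 0.0003, 0, 0.09, 0, 255],
    [-0.011, 0, 0.0006, 0, 0.12, 0, 255],
    [-0.0137, 0, 0.001, 0, 0.15, 0, 255],
    [-0.0162, 0, 0.0014, 0, 0.18, 0, 255],
    [-0.0187, 0, 0.0019, 0, 0.21, 0, 255],
    [-0.0212, 0, 0.0024, 0, 0.24, 0, 255],
    [-0.0238, 0, 0.0031, 0, 0.27, 0, 255],
    [-0.0238, 0, 0.0031, 0, 0.27, 0, 255],
  ],
)

```text
clock: 15.98
position: [0.4906, -0.1066, 0.1022]
tool_rot: [3.141, -0.122, 1.233]
force: [2.2, 5.4, 0.7]
grip_width: 0.0234
```

```bash
python3 st.py
```

```text
15.975
tool-frame shift [-0.0097  0.0002  0.0005] rot [-0.0007  0.1221  0.0007] F [ 5.8277  0.327  -0.7364] M [-0.0527  1.2378  0.0239] 0.023382722915058416
```

Request:
carry_out(
  series=[
    [-0.0013, 0, 0, 0, 0.01, 0, 255],
    [-0.0026, 0, 0.0001, 0, 0.02, 0, 255],
    [-0.0036, 0, 0.0001, 0, 0.03, 0, 255],
    [-0.0036, 0, 0.0001, 0, 0.03, 0, 255],
  ],
)

```text
clock: 16.48
position: [0.4899, -0.1089, 0.102]
tool_rot: [3.141, -0.152, 1.235]
force: [2.8, 11.6, 5.8]
grip_width: 0.0231
```

```bash
python3 st.py
```

```text
16.475
tool-frame shift [-0.0122  0.0003  0.0007] rot [-0.001   0.1524 -0.0008] F [11.9317 -1.1686 -5.8345] M [ 0.2528  2.3305 -0.0342] 0.023071475400381077
```

The response is symmetric and the −y keeper also looks near its stop. I'll return the block to upright.

Request:
carry_out(
  series=[
    [0.003, 0, 0, 0, -0.03, 0, 255],
    [0.006, 0, 0.0002, 0, -0.06, 0, 255],
    [0.0085, 0, 0.0003, 0, -0.09, 0, 255],
    [0.011, 0, 0.0006, 0, -0.12, 0, 255],
    [0.0135, 0, 0.001, 0, -0.15, 0, 255],
    [0.0135, 0, 0.001, 0, -0.152, 0, 255],
    [0.0135, 0, 0.001, 0, -0.152, 0, 255],
    [0.0135, 0, 0.001, 0, -0.152, 0, 255],
  ],
)

```text
clock: 17.48
position: [0.4939, -0.0973, 0.1028]
tool_rot: [3.141, 0.0, 1.234]
force: [0.6, 4.5, 6.2]
grip_width: 0.0231
```

```bash
python3 st.py
```

```text
17.475
tool-frame shift [ 0.0001  0.0003 -0.0001] rot [-0.0008 -0.0003  0.0001] F [ 4.4438 -0.9157 -6.1947] M [0.2103 1.4947 0.0513] 0.023137205992186702
```

The tool is upright, but a residual moment of 1.5 N m remains. I'll check the block's attitude.

Run:
```python
from h import *
p,d=imaging.grab_frame("wrist"); cv2.imwrite("pics/w10.png",cv2.resize(p[180:360,220:430],None,fx=3.3,fy=3.3,interpolation=cv2.INTER_CUBIC))
p,d=imaging.grab_frame("scene"); cv2.imwrite("pics/s10.png",cv2.resize(p[160:260,210:330],None,fx=5,fy=5,interpolation=cv2.INTER_CUBIC))
```

```text
(no output)
```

View pics/w10.png

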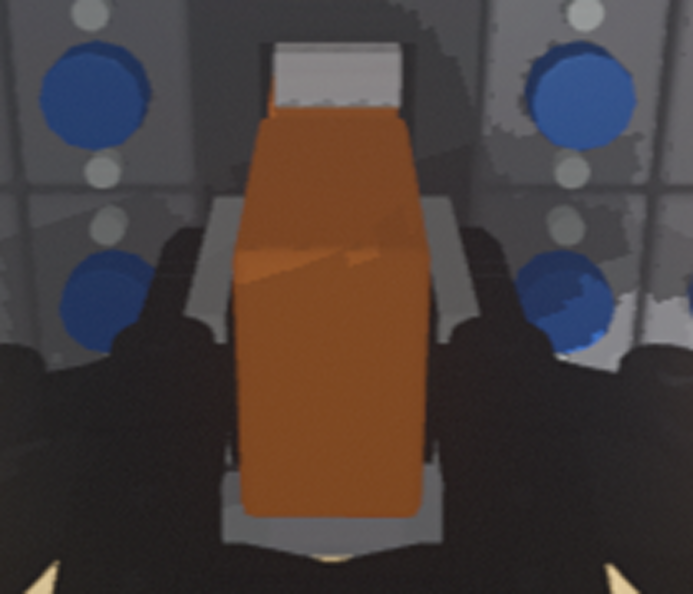

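View pics/s10.png

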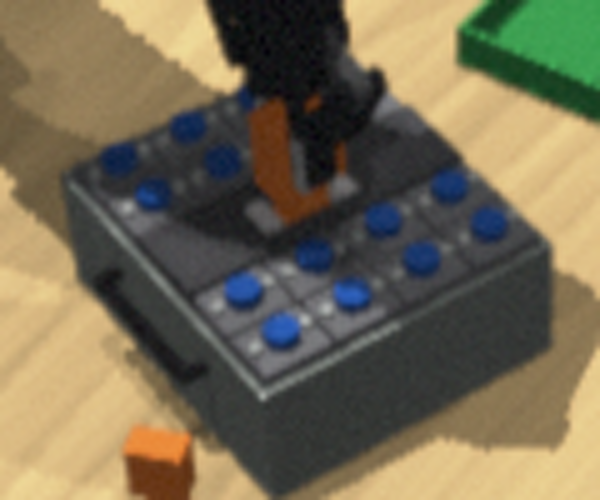

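The block is unmoved in the grip: its edges are on the same pixels as before. The +y lip now meets the opening's edge, so it has been pushed back. Next, a gentle test lift.

Request:
carry_out(
  series=[
    [0, 0, -0.001, 0, 0, 0, 255],
    [0, 0, -0.002, 0, 0, 0, 255],
    [0, 0, -0.003, 0, 0, 0, 255],
    [0, 0, -0.004, 0, 0, 0, 255],
    [0, 0, -0.005, 0, 0, 0, 255],
    [0, 0, -0.005, 0, 0, 0, 255],
  ],
)

```text
clock: 18.32
position: [0.4934, -0.0977, 0.1076]
tool_rot: [3.142, 0.002, 1.234]
force: [1.2, 0.3, -2.9]
grip_width: 0.0231
```

```bash
python3 st.py
```

```text
18.325
tool-frame shift [-0.0004 -0.     -0.0049] rot [-0.     -0.002   0.0002] F [0.6768 1.0109 2.9215] M [ 0.0449 -0.0171 -0.0359] 0.023105859856286184
```

The block rose 5 mm with only about 3 N, so both keepers are clear. I'll keep lifting until the foot is about 15 mm above the deck.

Request:
carry_out(
  series=[
    [0, 0, -0.004, 0, 0, 0, 255],
    [0, 0, -0.009, 0, 0, 0, 255],
    [0, 0, -0.014, 0, 0, 0, 255],
    [0, 0, -0.019, 0, 0, 0, 255],
    [0, 0, -0.024, 0, 0, 0, 255],
    [0, 0, -0.028, 0, 0, 0, 255],
    [0, 0, -0.032, 0, 0, 0, 255],
    [0, 0, -0.035, 0, 0, 0, 255],
    [0, 0, -0.035, 0, 0, 0, 255],
  ],
)

```text
clock: 19.45
position: [0.4935, -0.0976, 0.1427]
tool_rot: [3.141, 0.002, 1.234]
force: [0.1, -0.4, -2.6]
grip_width: 0.023
```

```bash
python3 st.py
```

```text
19.45
tool-frame shift [-0.0003  0.0001 -0.04  ] rot [-0.0003 -0.002   0.0003] F [-0.357   0.2035  2.5836] M [-0.018  -0.0109 -0.045 ] 0.022987970265788197
```

Request:
carry_out(
  series=[
    [0, 0, -0.004, 0, 0, 0, 255],
    [0, 0, -0.01, 0, 0, 0, 255],
    [0, 0, -0.018, 0, 0, 0, 255],
    [0, 0, -0.026, 0, 0, 0, 255],
    [0, 0, -0.034, 0, 0, 0, 255],
    [0, 0, -0.041, 0, 0, 0, 255],
    [0, 0, -0.047, 0, 0, 0, 255],
    [0, 0, -0.051, 0, 0, 0, 255],
    [0, 0, -0.053, 0, 0, 0, 255],
    [0, 0, -0.053, 0, 0, 0, 255],
  ],
)

```text
clock: 20.7
position: [0.4935, -0.0975, 0.1956]
tool_rot: [-3.142, 0.002, 1.234]
force: [-0.1, -0.7, -2.9]
grip_width: 0.0231
```

Request:
carry_out(
  series=[
    [0, 0, 0, 0, 0, 0, 255],
    [0, 0, 0, 0, 0, 0, 255],
    [0, 0, 0, 0, 0, 0, 255],
    [0, 0, 0, 0, 0, 0, 255],
    [0, 0, 0, 0, 0, 0, 255],
  ],
)

```text
clock: 21.32
position: [0.4935, -0.0975, 0.1955]
tool_rot: [-3.142, 0.002, 1.234]
force: [0.8, 0.4, -2.7]
grip_width: 0.0231
```

```bash
python3 st.py
python3 - <<'E'
from h import *
i=imaging.camera_info("scene");E=i["extrinsics"]
s=telemetry.observe(); t=s["position"]; print(t,np.abs(s["qd"]).max())
f=t.copy(); f[2]=.100
for q in (f,[f[0],f[1],.085],[.4934,-.0968,.211]): print(proj(i,E,np.array(q)))
p,d=imaging.grab_frame("scene"); cv2.imwrite("pics/s12.png",cv2.resize(p[120:270,200:400],None,fx=4,fy=4,interpolation=cv2.INTER_CUBIC))
E
```

```text
21.325
tool-frame shift [-0.0002 -0.     -0.0928] rot [ 0.     -0.002   0.0002] F [0.7019 0.6443 2.6816] M [0.0014 0.0239 0.0181] 0.02313348044766406
[ 0.49350235 -0.09748284  0.19554134] 0.0014067298931480217
[268.88729469 193.9518054 ]
[269.23624628 198.35540974]
[266.26092026 158.79513049]
```

View pics/s12.png

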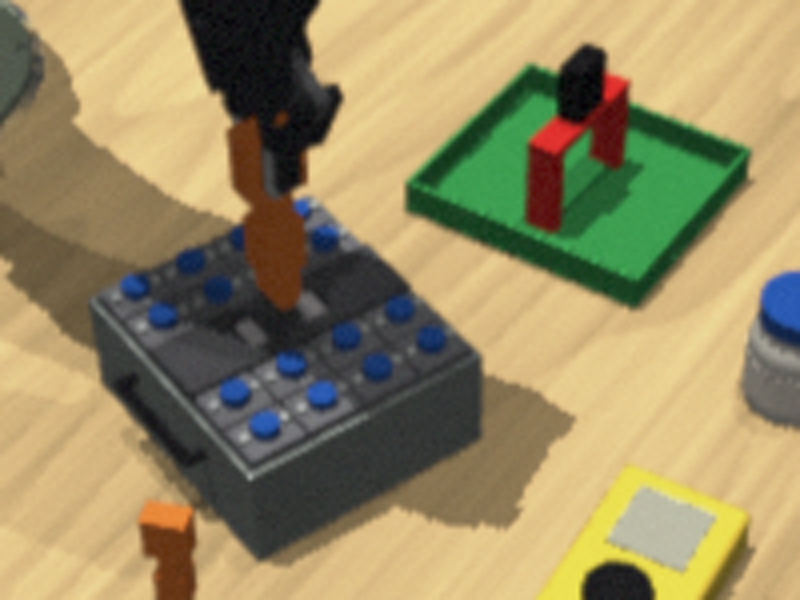

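The block hangs above the bay opening with its foot near full-frame (271,197). The guard stands upright in the tray and the other things are unmoved. I'll check the foot height and tilt with depth.

Run:
```python
from h import *
np.set_printoptions(precision=4,suppress=True)
i=imaging.camera_info("scene");E=i["extrinsics"];K=i["mtx"]
p,d=imaging.grab_frame("scene")
hsv=cv2.cvtColor(p,cv2.COLOR_BGR2HSV)
v,u=np.nonzero((hsv[...,0]<18)&(hsv[...,1]>150)&(hsv[...,2]>40)); z=d[v,u]
X=(E@np.stack([(u-K[0,2])/K[0,0]*z,(v-K[1,2])/K[1,1]*z,z,1+0*z]))[:3].T
m=(np.hypot(X[:,0]-.4935,X[:,1]+.0975)<.04)&(X[:,2]>.08); X=X[m]
c,s_=np.cos(-.337),np.sin(-.337); D=X[:,:2]-[.4935,-.0975]; bx=D@[c,s_]; by=D@[-s_,c]
print(len(X),"zmin/max",np.percentile(X[:,2],[0,1,2,99]))
for a in np.arange(.095,.215,.01):
    k=(X[:,2]>=a)&(X[:,2]<a+.01)
    if k.sum()>3: print(round(a,3),k.sum(),"bx",np.percentile(bx[k],[5,95]),"by",np.percentile(by[k],[3,97]))
p2,d2=imaging.grab_frame("top"); cv2.imwrite("pics/t13.png",p2)
```

```text
474 zmin/max [0.1016 0.1058 0.1077 0.2427]
0.095 5 bx [0.0118 0.0129] by [-0.0046  0.0017]
0.105 26 bx [-0.006   0.0145] by [-0.0092  0.008 ]
0.115 24 bx [0.0053 0.0145] by [-0.0093  0.0073]
0.125 38 bx [0.0023 0.0146] by [-0.0139  0.0095]
0.135 41 bx [-0.0048  0.0148] by [-0.0141  0.0117]
0.145 50 bx [-0.0045  0.0144] by [-0.0142  0.0122]
0.155 46 bx [-0.0069  0.0149] by [-0.014   0.0117]
0.165 41 bx [-0.0062  0.0142] by [-0.0145  0.0112]
0.175 28 bx [0.0038 0.0143] by [-0.0087  0.0059]
0.185 18 bx [0.0095 0.0149] by [-0.0185  0.0054]
0.195 30 bx [-0.0048  0.0148] by [-0.0208  0.0152]
0.205 27 bx [-0.0026  0.0151] by [-0.0211  0.0156]
```

View pics/t13.png

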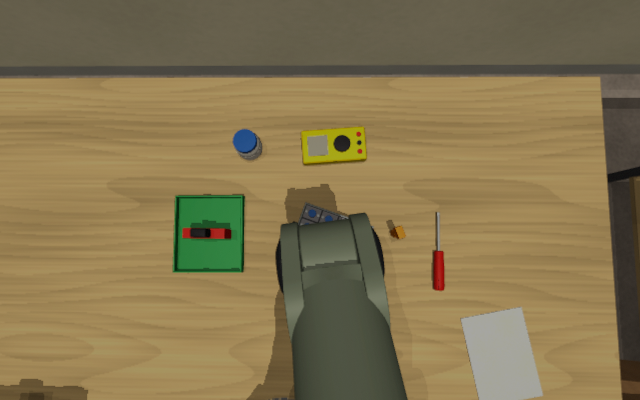

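The top view shows the guard centred in the tray at (207,233), with the jar, meter, screwdriver and small decoy block where they started. Depth puts the foot at z ≈ 0.10, about 16 mm above the deck, with both sides vertical. I'm handing the job in.

```bash
python3 -c "
from workcell import ticket,telemetry
print(ticket.job_done()); s=telemetry.observe(); print(s['clock'],s['position'],s['grip_width'])"
```

```text
the job is handed in; nothing more can be done
None
the job is handed in; nothing more can be done
```

I moved the red guard to the green tray, freed the orange block and handed the job in with the block still held just above its bay. The clock was at about 21.5 s of the 62 s allowed.

- **Guard:** I lifted it clear of the block's head and set it in the tray; it touched down at about 28 N. The last pictures show it upright near the middle of the tray.
- **Block:** I gripped it by the head and rocked it about 0.15 rad to +y, then to −y. The reaction doubled at the end of each rock, to about 11–12 N, which suggests both keepers reached their stops. It then lifted with about 3 N.
- **Last checks:**
  - The foot is about 16 mm above the deck, measured from depth.
  - The tool is tilted only 0.002 rad, and the block's sides are vertical to within the depth noise.
  - The arm was still, and the opening held at 23 mm.
  - The meter, jar and screwdriver had not moved in the pictures.
- **Not as expected:**
  - When I brought the block back upright in the bay, a moment of about 1.5 N m remained. It disappeared as soon as the block lifted.
  - I did not measure the keepers directly. That they moved far enough is inferred from the block lifting freely.
  - I mis-aimed the approach to the block by 21 mm and corrected it at height, touching nothing.

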